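# Scan a sample tube at the bench scanner

### The arm

A 6-joint arm with a two-finger parallel gripper is mounted at the origin on the work surface. World frame = base frame: x ahead of the robot, y to its left, z up, the work surface at z = 0. Lengths are in mm, angles in rad, forces in N, time in s.
With the tool pointing down it reaches from about 275 to 750 mm from the base axis. Payload 10.2 kg.
Tool frame: the origin (TCP) lies on the front face of the gripper's body, between the roots of the fingers; the fingertips stand 73 mm ahead of it and the grasp point (between the pads) lies 54 mm ahead of it; z points along the fingers, y is the direction in which the jaws open and shut (so a half turn about z gives the same grasp; the last joint's range is limited). The gripper opens to 85 mm and grips with 20 to 120 N. Pads are 22 mm wide; open, the fingers measure 114 mm over their backs; the gripper's body (76 mm by 85 mm) begins 54 mm behind the grasp point. The pads swing forward as they close: fully open they stand 13 mm farther back than shut.
Start: joints at [-1.398, 0.313, 1.498, -0, 1.331, -0.223], TCP at [202.4, -484.423, 303.894] pointing down, gripper open.
Joint ranges: [-2.94, 2.94], [-0.97, 2.17], [0.19, 2.56], [-1.23, 4.37], [0.02, 3.11], [-2.88, 2.88]. Speed limits (rad/s): [2.39, 2.39, 3.01, 3.14, 3.14, 3.14].

### API

Orientations are given as a unit quaternion [w, x, y, z].
In Python, from rig import ctrl gives the robot as it stands. The module is installed in compiled form; this text tells all that it offers.
- The arm moves only by the shell command python3 -m creep 'ROWS' [OPENING] [FORCE]. ROWS is text: rows parted by semicolons, each of 6 numbers parted by spaces: the shift along the tool's x, y, z scaled (see below), then the turn, a rotation vector about the tool's x, y, z scaled (see below). In form: tx ty tz wx wy wz; .... A call has 1 to 8 rows; each row shifts and turns the commanded pose from where the row before left it, along the tool's axes as they then stand; what a row does not reach is not made up. The controller multiplies each number of a shift by 0.02 m and each number of a turn by 5 degrees. A row lasts 1/10 s, in which the tool goes at most 50 mm and 8.59 degrees, less where a joint would pass 70% of its speed; a pose out of reach is approached as far as the arm can. A call with a number of a shift or a turn outside -1 to 1 is refused whole. A call with a gripper value outside its range is refused whole. OPENING is the opening, from 0 (shut) to 1 (fully open), set as the call begins (- or left out, the last holds). The fingers move at their own pace and stop on an object; FORCE is the grip in N (left out, the last holds). Time passes only in rows, so rows that do not move let the fingers close. It gives the time, the measured TCP pose, the force and the opening at its end, in the units of the state.
- ctrl.sense(): the state, without advancing time (a new reading comes with each control period).
- ctrl.capture(name): name is "scene" or "top" or "wrist"; returns the picture (420x560x3 uint8, blue, green, red); there is no depth.
- ctrl.get_calibration(name): a dict with "mtx" (3x3 intrinsics, pixels), "k1" (the pictures are not rectified: a ray, as slopes to the right and down, at radius r is drawn at 1 + k1 r^2 times it, then the intrinsics apply), "R" (3x3) and "t" (3): a world point X has camera coordinates R X + t. Camera axes: x right, y down, z forward; pixel columns grow to the right and rows downward; lengths in mm; the calibration is good to about 2 mm. A picture is of the moment at which its call begins: read the wrist's pose just before it. get_calibration takes no time and is no camera call; for the wrist camera it gives the pose at the moment of the call.
- ctrl.finish_job(): hands the job in, once; it reports no verdict.
The state is a dict: "time_s": time; "joints": joint angles; "dq": joint speeds; "tau": joint torques, N m; "eef_pos": TCP position; "ee_rot": TCP orientation; "force": force on the tool from outside, world axes, zero at the start; "wrist_torque": the same for the moment, N m; "grip_width": opening from 0.0 (shut) to 1.0 (fully open).
Only numpy, scipy, OpenCV 4.12 (cv2) and the standard library are available. Lean on these libraries where they do the work, as an engineer would, in place of code of your own. Each camera call takes 0.05 s, during which the arm holds its last target. There are 200 camera calls.

### The job

Take the long sample tube off the sloped rest and stand it upright, cap up and right down, in the steel holder cup in front of the bench scanner; set it down, do not drop it in. Only then squeeze the scanner's trigger fully against its grip, keep it in for about a second, and let it spring back. Leave the tube standing in the cup and the short tube and everything else on the bench where they are.

Things in the scene. Friction and masses are not known exactly. Their poses are not given: they have to be found in the camera images.
- long_tube: The sample tube to scan: stiff white plastic tube 140 mm long, 16 mm in diameter (grey cap on the last 12 mm, 17 mm in diameter; barcode band at 40 to 80 mm), about 30 g. Origin: centre of its flat foot; its z runs along the tube to the cap. At the start it leans in one lane of the rest, 55 degrees above level, cap end up and towards the rest's +x.
- short_tube: Looks like the long tube, but only 72 mm long (same diameter, lies in the other lane of the rest at the same slope). Origin: centre of its foot. To be left where it is.
- rest: Sloped tube rest, fixed: base 110 (x) x 150 (y) x 10 mm, origin under its centre. Two dark steel lanes at y = +38 and -38 mm rise towards +x at 55 degrees; a tube's foot is on a stop at x = -35, z = 24 mm, its underside on a plate up to 74 mm along it, between rails that end 44 mm along it. Beyond 80 mm the tube is free all round. Either tube may be in either lane.
- station: Scan station, fixed: aluminium base 12 mm thick (x -55 to 95, y -140 to 140 mm), origin on the bench. A pistol-grip scanner is clamped on its side: head x 18 to 72, y -10 to 100, z 57 to 116 mm, nose looking along -y at the holder cup. Its fixed grip runs level out of the head towards -x: x 18 to -94, y 60 to 90, z 71 to 99 mm, free above, and below down to the base.
- cup_floor (a point): Centre of the inner floor of the round steel holder cup at the station (17 mm above the bench; cup outer diameter 38 mm, inner 32 mm, 55 mm deep). Axes as the station's; z up.
- cup_rim (a point): Centre of the cup's mouth, 72 mm above the bench.
- squeeze_point (a point): On the station at the grip's mid height (85 mm above the bench), near the trigger's tip: midpoint between the grip's back face (y = +21.5 mm from here) and the trigger's outer face when fully in (y about -21.5 mm). Axes as the station's: fingers close along its y. With the trigger out, trigger and grip together are about 59 mm thick here.
- trigger_tip (a point): Outer face of the trigger's free end, where to press it; it moves with the trigger, about 16 mm towards the grip (station +y). The trigger is a black plastic blade 50 mm long and 20 mm high in front (station -y) of the grip.
- trigger (a joint): Angle of the sprung trigger: 0 = fully out (rest), 0.32 rad = fully in. Its upright hinge is at the head end of the blade. The spring needs about 2 N at the tip to start and 6 N fully in, and returns it by itself.
- marker: Bystander: black and white marker pen 125 mm long, 14 mm thick, lying on the bench; origin under its middle, x along it.
- dishes: Bystander: stack of three clear dishes, 60 mm in diameter, 42 mm high; origin under the centre.
- mouse: Bystander: black computer mouse 110 x 62 x 30 mm; origin under the centre.
- bottle: Bystander: square clear media bottle 70 x 70 mm, 163 mm high, white cap; origin under the centre.
- beaker: Bystander: glass beaker 66 mm in diameter, 75 mm high; origin under the centre.
- jar: Bystander: white jar 56 mm in diameter, 70 mm high; origin under the centre.
There are look-alikes about, which are no part of the job. Leave any blue look-alike of the long_tube alone.

How it is judged:
By the outcome, as a careful person would: the job done as asked, in the order asked, and still so for the second after the job is handed in, with the robot touching nothing.
It also fails if it takes over 64 s, if anything falls off the work surface, if the arm or the gripper's body presses on something with over 40 N, if the wrist force passes 120 N, or if a joint passes its speed limit or range.

## Working session

There is one attempt and no reset: what is moved stays moved. The work goes in short steps, Python scripts to look and compute and a shell command to move; the robot and the scene stay as the last step left them, time stands still between calls to the robot, and variables do not carry over. Pictures are saved under pics/ and viewed, and the job is handed in when it is done.

```bash
mkdir -p pics; ls; python3 - <<'E'
from rig import ctrl
import cv2
s=ctrl.sense(); print(s)
for n in ("scene","top","wrist"):
    im=ctrl.capture(n); cv2.imwrite(f"pics/{n}0.png",im)
    c=ctrl.get_calibration(n); print(n,c)
E
```

```text
pics
{'time_s': 0.0, 'joints': array([-1.39839595e+00,  3.13486873e-01,  1.49843164e+00, -6.02600608e-06,
        1.33102369e+00, -2.23439744e-01]), 'dq': array([-0.00211009,  0.00168516, -0.00110486, -0.00125466,  0.00181741,
       -0.00109833]), 'tau': array([-3.49022093e-04, -4.12269831e+01, -2.59742296e+01, -2.31042031e-04,
        4.14993876e-03,  1.67673278e-05]), 'eef_pos': array([ 202.3709087 , -484.25031839,  303.31819826]), 'ee_rot': array([-6.74630863e-04,  9.80477313e-01,  1.96631082e-01,  1.42928277e-05]), 'force': array([-0.09746322,  0.01247636,  0.20789315]), 'wrist_torque': array([ 0.01121473,  0.00453931, -0.01733824]), 'grip_width': 0.9998710232866208}
scene {'mtx': array([[406.42800925,   0.        , 280.04439701],
       [  0.        , 406.42800925, 209.64891263],
       [  0.        ,   0.        ,   1.        ]]), 'k1': 0.00285639620574914, 'R': array([[-0.83422823,  0.55133006,  0.00992115],
       [ 0.45325995,  0.69586096, -0.55707535],
       [-0.31403612, -0.46023112, -0.83040269]]), 't': array([ 439.04942425, -259.48459099, 1345.11928741])}
top {'mtx': array([[418.10176729,   0.        , 278.21638803],
       [  0.        , 418.10176729, 209.67868683],
       [  0.        ,   0.        ,   1.        ]]), 'k1': 0.021296040560663212, 'R': array([[-0.01168321, -0.99990133, -0.00779894],
       [-0.99127745,  0.01260567, -0.13118733],
       [ 0.13127269,  0.00619822, -0.99132692]]), 't': array([  76.6595465 ,  591.02050436, 1089.13360667])}
wrist {'mtx': array([[333.79651161,   0.        , 281.22294338],
       [  0.        , 333.79651161, 208.90158742],
       [  0.        ,   0.        ,   1.        ]]), 'k1': -0.006032267254578496, 'R': array([[ 0.38622823, -0.92240259, -0.00110189],
       [-0.87233242, -0.36565056,  0.3245548 ],
       [-0.2997731 , -0.12439101, -0.94586625]]), 't': array([-524.49984173,  -43.09729602,  381.59458246])}
```

View pics/scene0.png

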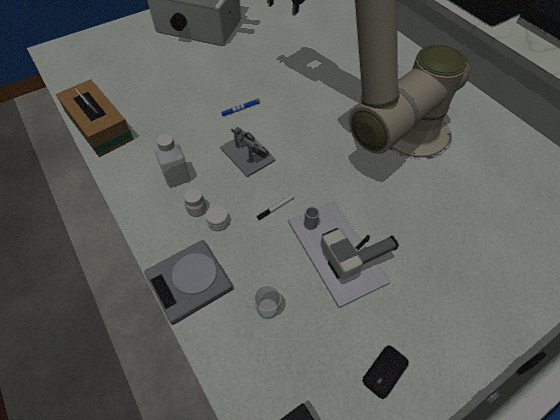

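View pics/top0.png

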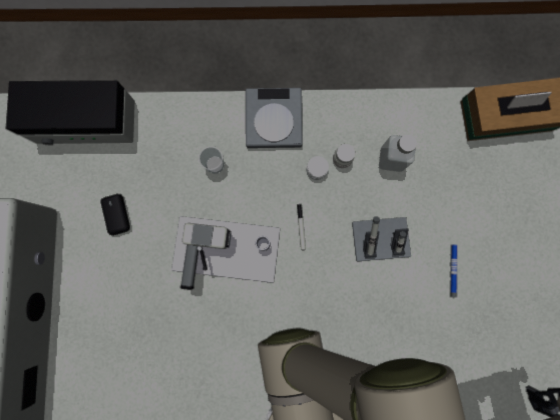

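View pics/wrist0.png

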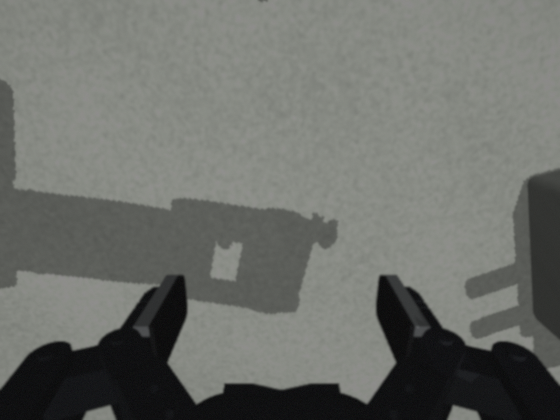

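```bash
python3 - <<'E'
import cv2,numpy as np
t=cv2.imread("pics/top0.png"); s=cv2.imread("pics/scene0.png")
f=lambda im,x,y,w,h,k:cv2.convertScaleAbs(cv2.resize(im[y:y+h,x:x+w],None,fx=k,fy=k,interpolation=cv2.INTER_CUBIC),alpha=1.6)
cv2.imwrite("pics/c1.png",f(t,340,200,80,70,8))
cv2.imwrite("pics/c2.png",f(t,165,205,125,90,6))
E
```

```text
(no output)
```

View pics/c1.png

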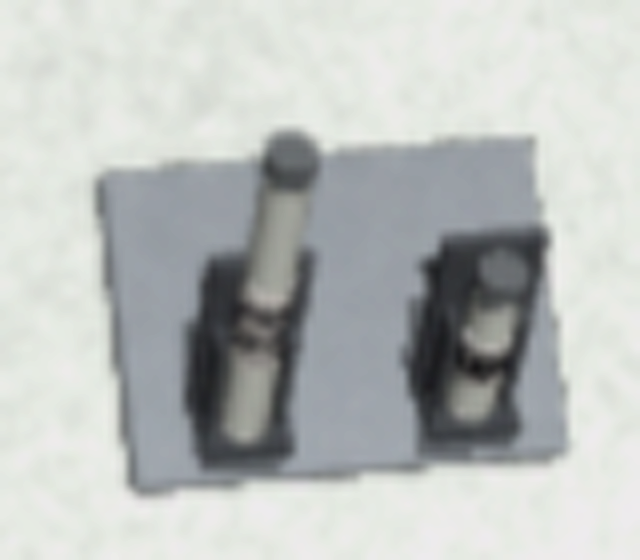

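View pics/c2.png

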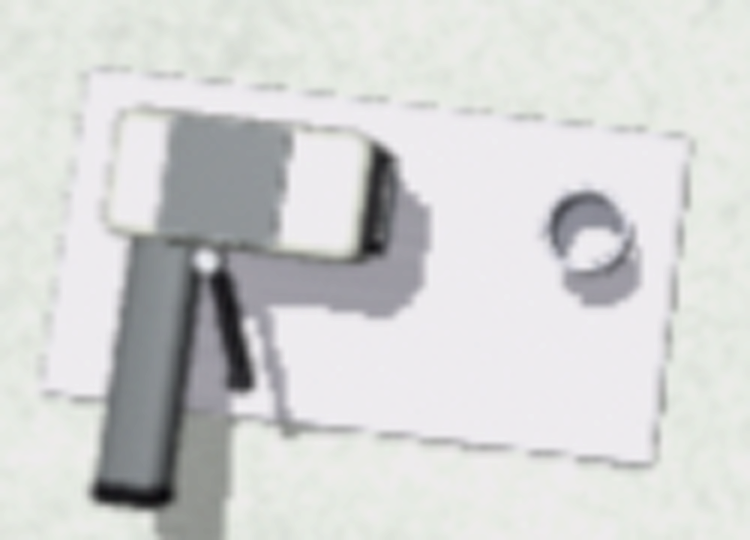

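```bash
cat > h.py <<'E'
import numpy as np, cv2
from rig import ctrl
from scipy.optimize import least_squares
from scipy.spatial.transform import Rotation as Ro
def proj(c,X):
    X=np.atleast_2d(X)@c["R"].T+c["t"]; p=X[:,:2]/X[:,2:]
    p=p*(1+c["k1"]*(p**2).sum(1,keepdims=True)); return p@c["mtx"][:2,:2].T+c["mtx"][:2,2]
def onz(c,uv,z):
    d=cv2.undistortPoints(np.array([[uv]],float),c["mtx"],np.array([c["k1"],0,0,0]))[0,0]
    r=c["R"].T@np.r_[d,1]; o=-c["R"].T@c["t"]; return o+r*(z-o[2])/r[2]
def tw(p,L):
    L=np.atleast_2d(L); a=p[2]; R=np.array([[np.cos(a),-np.sin(a),0],[np.sin(a),np.cos(a),0],[0,0,1]])
    return L@R.T+np.r_[p[:2],0]
def fit(c,L,uv,p0=(400,0,0)):
    r=least_squares(lambda p:(proj(c,tw(p,L))-uv).ravel(),p0,x_scale=[100,100,.1]); return r.x,r.fun.reshape(-1,2)
def crop(uv,x,y,k): return (np.array(uv)+.5)/k-.5+[x,y]
def tool(s):
    return Ro.from_quat(np.roll(s["ee_rot"],-1))
E
python3 - <<'E'
from h import *
np.set_printoptions(precision=2,suppress=True)
c=ctrl.get_calibration("top")
r,e=fit(c,[[55,75,10],[55,-75,10],[-55,-75,10],[-55,75,10]],crop([[104,175],[530,140],[565,455],[135,490]],340,200,8)); print("rest",r,e)
s,e=fit(c,[[95,140,12],[95,-140,12],[-55,-140,12],[-55,140,12]],crop([[90,72],[692,135],[652,465],[45,395]],165,205,6)); print("st",s,e)
print("rim",onz(c,crop([590,231],165,205,6),72))
a=np.radians(55);u=np.array([np.cos(a),0,np.sin(a)]); n=np.array([-np.sin(a),0,np.cos(a)])
for y in (38,-38):
  for foot in ([-35,y,24],):
    for l in (0,72,140): print(y,l,tw(r,np.array(foot)+l*u), (proj(c,tw(r,np.array(foot)+l*u))-[340,200]+.5)*8-.5)
cs=ctrl.get_calibration("scene")
print("scene rest",proj(cs,tw(r,[[55,75,10],[55,-75,10],[-55,-75,10],[-55,75,10]])))
print("scene st",proj(cs,tw(s,[[95,140,12],[95,-140,12],[-55,-140,12],[-55,140,12]])))
E
```

```text
rest [ 511.88 -211.09    0.07] [[-0.78 -0.44]
 [ 0.4  -0.34]
 [ 0.88  0.41]
 [-0.52  0.33]]
st [469.78 215.55  -0.12] [[-0.29 -0.5 ]
 [ 0.18  0.07]
 [ 0.75  0.11]
 [-0.65  0.27]]
rim [500.72 109.93  72.  ]
38 0 [[ 474.43 -175.51   24.  ]] [[241.81 423.91]]
38 72 [[ 515.63 -172.76   82.98]] [[266.42 289.38]]
38 140 [[ 554.55 -170.15  138.68]] [[292.06 149.56]]
-38 0 [[ 479.5  -251.35   24.  ]] [[467.55 406.29]]
-38 72 [[ 520.7  -248.59   82.98]] [[503.35 270.83]]
-38 140 [[ 559.62 -245.98  138.68]] [[540.64 130.  ]]
scene rest [[245.91 175.47]
 [218.95 145.76]
 [247.54 130.76]
 [275.18 158.8 ]]
scene st [[338.64 306.03]
 [286.75 219.33]
 [333.11 200.02]
 [389.32 280.92]]
```

```bash
cat >> h.py <<'E'
np.set_printoptions(precision=3,suppress=True)
REST=np.array([511.88,-211.09,0.07]); ST=np.array([469.78,215.55,-0.12])
U=np.array([np.cos(np.radians(55)),0,np.sin(np.radians(55))])
def down(yaw,tilt=0): # tool x at yaw, pointing down, then tilt deg about tool y
    return Ro.from_euler("z",yaw)*Ro.from_euler("x",np.pi)*Ro.from_euler("y",tilt,degrees=True)
def plan(pos,R):
    s=ctrl.sense(); C=tool(s); d=np.array(pos)-s["eef_pos"]
    print("t",s["time_s"],"pos",s["eef_pos"],"F",s["force"],"w",s["grip_width"],"q",s["joints"])
    print(" target",np.array(pos),"d",d,"shift units: now-frame",C.inv().apply(d)/20,"after-turn frame",R.inv().apply(d)/20,"turn units",np.degrees((C.inv()*R).as_rotvec())/5)
def tubept(l,r=REST): return tw(r,np.array([-35,38,24])+l*U)[0]
E
python3 - <<'E'
from h import *
c=ctrl.get_calibration("top")
p=tubept(256); plan(p,down(.07)); plan(p,down(.07,-35))
for n,uv,z in (("tip",(240,388),95),("hinge",(205,262),95),("gripend",(132,490),95)):
    w=onz(c,crop(uv,165,205,6),z); print(n,w,tw([0,0,.12],(w-np.r_[ST[:2],0])))
print("bottlecap",onz(c,(407,144),163))
k=ctrl.get_calibration("wrist"); s=ctrl.sense(); print("cam in tool",tool(s).inv().apply(-k["R"].T@k["t"]-s["eef_pos"]),(tool(s).inv()*Ro.from_matrix(k["R"].T)).as_matrix())
E
```

```text
t 0.15 pos [ 202.389 -484.278  303.471] F [ 0.102 -0.432 -0.473] w 0.996752214532176 q [-1.398  0.313  1.498  0.     1.331 -0.223]
 target [ 620.784 -165.361  233.703] d [418.395 318.918 -69.768] shift units: now-frame [25.45  -6.644  3.501] after-turn frame [ 21.984 -14.444   3.488] turn units [-0.012 -0.001  3.734]
t 0.15 pos [ 202.389 -484.278  303.471] F [ 0.102 -0.432 -0.473] w 0.996752214532176 q [-1.398  0.313  1.498  0.     1.331 -0.223]
 target [ 620.784 -165.361  233.703] d [418.395 318.918 -69.768] shift units: now-frame [25.45  -6.644  3.501] after-turn frame [ 20.009 -14.444  -9.752] turn units [ 1.129 -6.938  3.62 ]
tip [435.615 256.228  95.   ] [[-38.789  36.295  95.   ]]
hinge [488.477 271.661  95.   ] [[11.845 57.946 95.   ]]
gripend [394.086 300.753  95.   ] [[-85.35   75.529  95.   ]]
bottlecap [ 733.091 -247.278  163.   ]
cam in tool [ 83.459  -0.088 -70.855] [[ 0.001 -0.946 -0.325]
 [ 1.     0.001  0.   ]
 [ 0.    -0.325  0.946]]
```

```bash
python3 -m creep '0 0 0 0 0 .93; 0 0 0 0 0 .93; 0 0 0 0 0 .93; 0 0 0 0 0 .94' 1 30
python3 -m creep '1 -.65 0 0 0 0; 1 -.65 0 0 0 0; 1 -.65 0 0 0 0; 1 -.65 0 0 0 0; 1 -.65 0 0 0 0; 1 -.65 0 0 0 0; 1 -.65 0 0 0 0; 1 -.65 0 0 0 0'
python3 -m creep '1 -.65 0 0 0 0; 1 -.65 0 0 0 0; 1 -.65 0 0 0 0; 1 -.65 0 0 0 0; 1 -.65 0 0 0 0; 1 -.65 0 0 0 0; 1 -.65 0 0 0 0; 1 -.65 0 0 0 0'
python3 -m creep '1 -.65 0 0 -1 0; 0 -.65 0 0 -1 0; 0 -.65 0 0 -1 0; 0 -.65 0 0 -1 0; 0 -.65 0 0 -1 0; 0 -.65 0 0 -1 0; 0 0 0 0 -1 0'
python3 - <<'E'
from h import *
plan(tubept(256),down(.07,-35))
im=ctrl.capture("wrist"); cv2.imwrite("pics/w1.png",cv2.convertScaleAbs(im,alpha=1.5))
c=ctrl.get_calibration("wrist"); print(proj(c,[tubept(l) for l in (0,80,128,140)]))
E
```

```text
time_s: 0.55
eef_pos: [202.4, -484.3, 303.6]
ee_rot: [-0.0, 0.999, 0.033, -0.0]
force: [0.5, 0.2, 0.5]
grip_width: 0.997
time_s: 1.35
eef_pos: [355.4, -368.7, 303.7]
ee_rot: [-0.0, 0.999, 0.035, -0.0]
force: [-0.1, -0.1, 0.0]
grip_width: 0.998
time_s: 2.15
eef_pos: [507.7, -253.7, 303.6]
ee_rot: [-0.0, 0.999, 0.035, -0.0]
force: [0.7, -0.5, -0.1]
grip_width: 1.0
time_s: 2.85
eef_pos: [521.6, -173.9, 303.9]
ee_rot: [0.011, 0.953, 0.034, -0.302]
force: [-0.5, -0.4, 0.1]
grip_width: 0.999
t 2.85 pos [ 521.608 -173.887  303.946] F [-0.521 -0.372  0.113] w 0.9989391311796307 q [-0.44   0.614  1.129 -0.307  1.934  1.029]
 target [ 620.784 -165.361  233.703] d [ 99.175   8.526 -70.243] shift units: now-frame [ 6.091 -0.069  0.   ] after-turn frame [ 6.091 -0.078  0.023] turn units [0.009 0.042 0.018]
[[279.135  46.018]
 [278.444  30.595]
 [277.741  14.919]
 [277.505   9.636]]
```

View pics/w1.png

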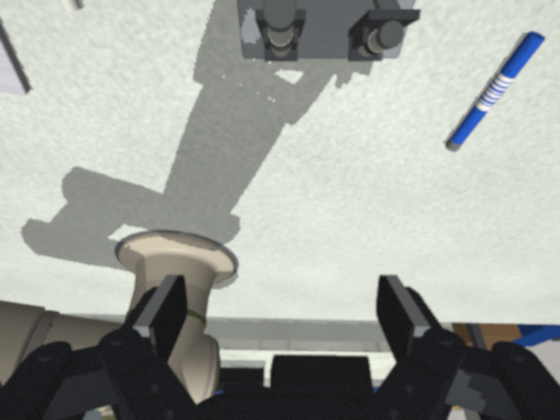

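```bash
python3 -m creep '1 0 0 0 0 0; 1 0 0 0 0 0; 1 0 0 0 0 0; 1 0 0 0 0 0; 1 0 0 0 0 0; 1 -.08 0 0 0 0; .09 0 0 0 0 0'
python3 - <<'E'
from h import *
plan(tubept(256),down(.07,-35))
im=ctrl.capture("wrist"); cv2.imwrite("pics/w2.png",cv2.convertScaleAbs(im,alpha=1.5))
cv2.imwrite("pics/w2c.png",cv2.convertScaleAbs(cv2.resize(im[60:340,190:370],None,fx=2,fy=2,interpolation=2),alpha=1.6))
c=ctrl.get_calibration("wrist"); print(proj(c,[tubept(l) for l in (0,80,128,140)]))
E
```

```text
time_s: 3.6
eef_pos: [621.4, -166.4, 231.6]
ee_rot: [0.01, 0.953, 0.034, -0.301]
force: [-0.4, -0.2, 0.8]
grip_width: 0.998
t 3.6 pos [ 621.438 -166.422  231.639] F [-0.434 -0.174  0.765] w 0.9976658063947629 q [-0.373  0.906  0.797 -0.272  1.99   1.086]
 target [ 620.784 -165.361  233.703] d [-0.654  1.061  2.064] shift units: now-frame [-0.083 -0.055 -0.068] after-turn frame [-0.083 -0.055 -0.068] turn units [-0.009  0.014  0.019]
[[279.899 182.222]
 [279.496 207.938]
 [279.119 232.086]
 [278.998 239.811]]
```

View pics/w2.png

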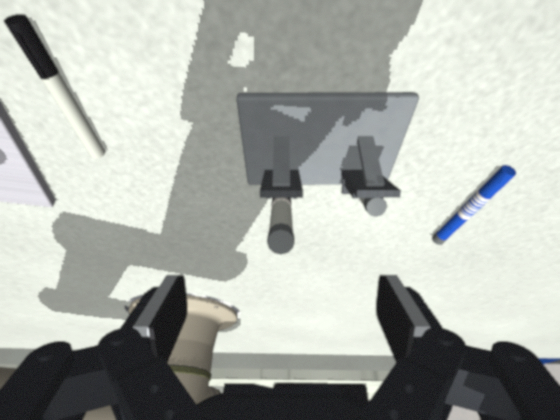

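View pics/w2c.png

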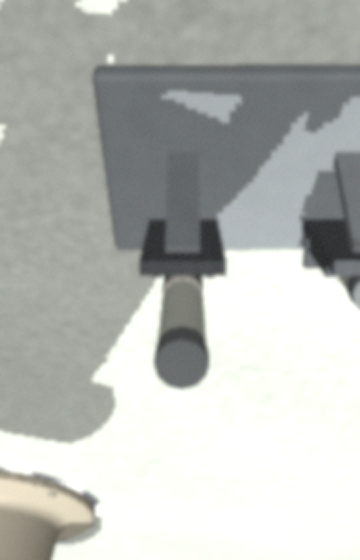

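```bash
python3 -m creep '-.11 0 .7 0 0 0; 0 0 .8 0 0 0; 0 0 .8 0 0 0; 0 0 .8 0 0 0; 0 0 .8 0 0 0; 0 0 .78 0 0 0; 0 0 0 0 0 0'
python3 - <<'E'
from h import *
plan(tubept(161),down(.07,-35))
im=ctrl.capture("wrist"); cv2.imwrite("pics/w3.png",cv2.convertScaleAbs(im,alpha=1.5))
E
```

```text
time_s: 4.35
eef_pos: [564.1, -170.7, 158.3]
ee_rot: [0.01, 0.953, 0.033, -0.301]
force: [0.4, -0.4, -0.4]
grip_width: 1.004
t 4.35 pos [ 564.087 -170.732  158.314] F [ 0.402 -0.428 -0.37 ] w 1.004389656799771 q [-0.41   0.837  1.124 -0.271  1.732  1.124]
 target [ 566.428 -169.172  155.883] d [ 2.341  1.56  -2.431] shift units: now-frame [ 0.17  -0.07   0.029] after-turn frame [ 0.17  -0.07   0.029] turn units [-0.015  0.017  0.001]
```

View pics/w3.png

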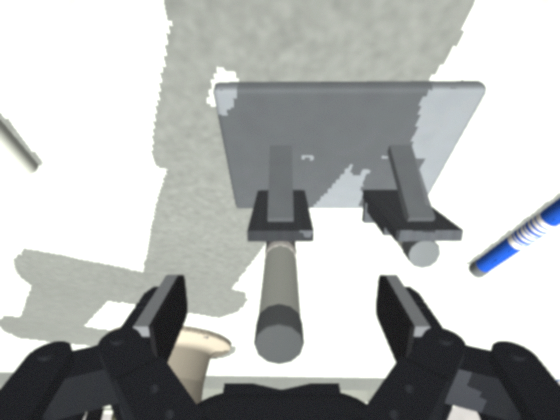

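```bash
python3 - <<'E'
import cv2
im=cv2.imread("pics/w3.png"); cv2.imwrite("pics/w3c.png",cv2.resize(im[230:370,230:330],None,fx=5,fy=5,interpolation=2)[:600])
im=cv2.imread("pics/w2.png"); cv2.imwrite("pics/w2d.png",cv2.resize(im[190:260,245:315],None,fx=8,fy=8,interpolation=2))
E
```

```text
(no output)
```

View pics/w3c.png

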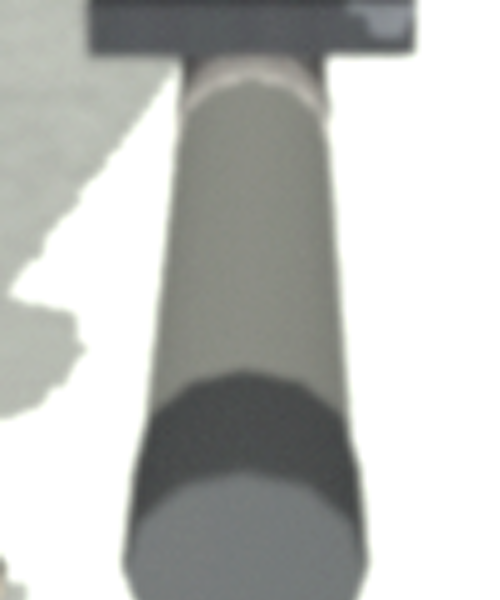

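View pics/w2d.png

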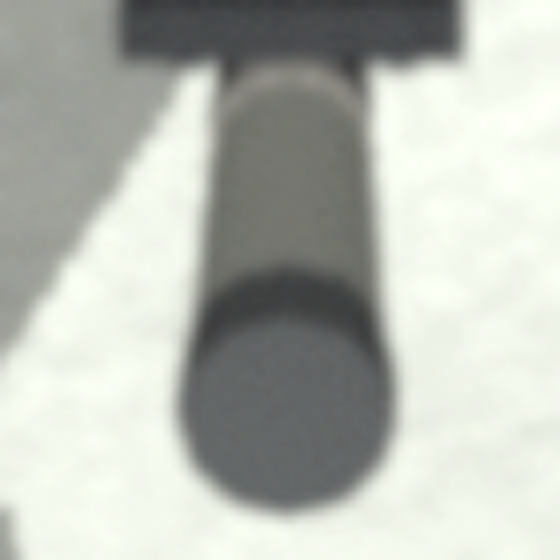

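```bash
python3 -m creep '.13 -.035 0 0 0 0; 0 0 0 0 0 0'
python3 -m creep '0 0 0 0 0 0; 0 0 0 0 0 0; 0 0 0 0 0 0; 0 0 0 0 0 0; 0 0 0 0 0 0; 0 0 0 0 0 0; 0 0 0 0 0 0; 0 0 0 0 0 0' 0 30
python3 - <<'E'
from h import *
plan(tubept(161),down(.07,-35))
im=ctrl.capture("wrist"); cv2.imwrite("pics/w4.png",cv2.convertScaleAbs(im,alpha=1.5))
E
```

```text
time_s: 4.6
eef_pos: [568.2, -169.7, 157.8]
ee_rot: [0.011, 0.953, 0.034, -0.3]
force: [0.5, 0.2, 0.6]
grip_width: 1.0
time_s: 5.4
eef_pos: [567.7, -169.7, 157.2]
ee_rot: [0.011, 0.953, 0.033, -0.3]
force: [1.0, -0.9, 0.1]
grip_width: 0.179
t 5.4 pos [ 567.656 -169.728  157.219] F [ 0.967 -0.856  0.136] w 0.1787674715017845 q [-0.406  0.844  1.113 -0.27   1.735  1.126]
 target [ 566.428 -169.172  155.883] d [-1.228  0.556 -1.336] shift units: now-frame [-0.01  -0.032  0.089] after-turn frame [-0.01  -0.032  0.089] turn units [ 0.003 -0.002  0.001]
```

View pics/w4.png

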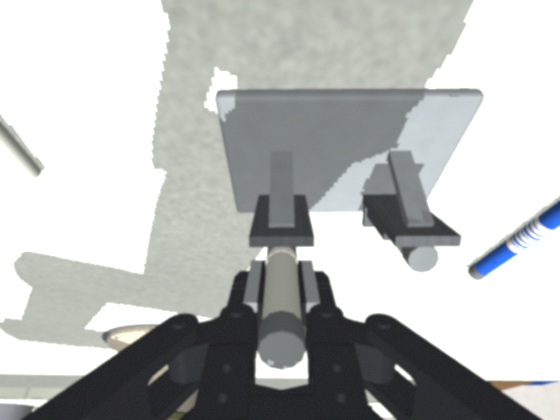

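```bash
python3 -m creep '0 0 -.3 0 0 0; 0 0 -.5 0 0 0; 0 0 -.8 0 0 0; 0 0 -1 0 0 0; 0 0 -1 0 0 0; 0 0 -1 0 0 0; 0 0 -1 0 0 0; 0 0 -.9 0 0 0'
python3 -m creep '0 0 0 0 .8 0; 0 0 0 0 .9 0; 0 0 0 0 .9 0; 0 0 0 0 .9 0; 0 0 0 0 .9 0; 0 0 -.5 0 .9 0; 0 0 -.7 0 .9 0; 0 0 -.7 0 .8 0'
python3 -m creep '-.3 -1 -.2 0 0 .5; -.4 -1 0 0 0 .5; -.5 -1 0 0 0 .5; -.5 -1 0 0 0 .5; -.5 -1 0 0 0 .2; -.5 -1 0 0 0 0; -.5 -1 0 0 0 0; -.5 -1 0 0 0 0'
python3 - <<'E'
from h import *
plan([501,110,310],down(-.12))
im=ctrl.capture("wrist"); cv2.imwrite("pics/w5.png",cv2.convertScaleAbs(im,alpha=1.5))
im=ctrl.capture("scene"); cv2.imwrite("pics/s5.png",cv2.convertScaleAbs(cv2.resize(im[60:340,180:460],None,fx=2,fy=2),alpha=1.5))
E
```

```text
time_s: 6.25
eef_pos: [642.6, -164.2, 265.2]
ee_rot: [0.011, 0.953, 0.034, -0.3]
force: [-0.3, -0.6, -0.1]
grip_width: 0.179
time_s: 7.05
eef_pos: [647.5, -163.9, 302.6]
ee_rot: [0.0, 0.999, 0.035, 0.002]
force: [-0.4, -0.2, -0.0]
grip_width: 0.18
time_s: 7.85
eef_pos: [582.5, 1.0, 306.0]
ee_rot: [0.0, 0.998, -0.061, 0.0]
force: [0.5, 0.0, -0.5]
grip_width: 0.176
t 7.85 pos [582.456   1.039 306.04 ] F [ 0.547  0.046 -0.531] w 0.17554976509498144 q [-0.199  0.439  1.312  0.     1.389  1.493]
 target [501 110 310] d [-81.456 108.961   3.96 ] shift units: now-frame [-4.702 -4.915 -0.201] after-turn frame [-4.696 -4.921 -0.198] turn units [ 0.    -0.008 -0.014]
```

View pics/w5.png

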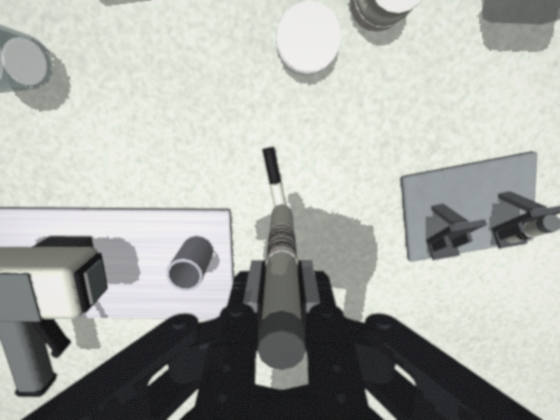

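View pics/s5.png

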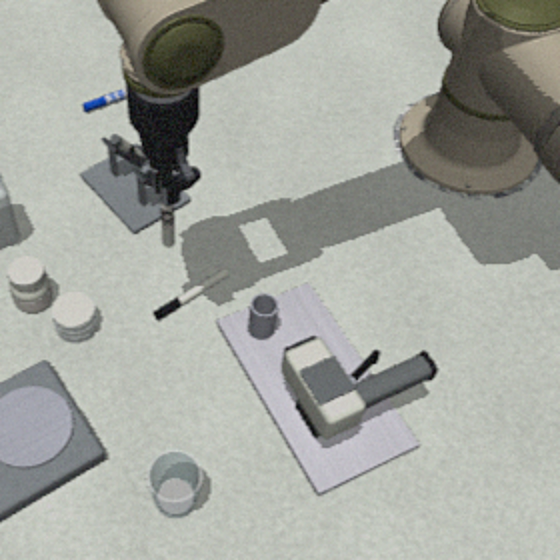

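```bash
python3 -m creep '-.94 -.98 0 0 0 0; -.94 -.98 0 0 0 0; -.94 -.98 0 0 0 0; -.94 -.98 0 0 0 0; -.94 -.98 -.2 0 0 0; 0 0 0 0 0 0'
python3 - <<'E'
import cv2
from h import *
im=cv2.imread("pics/w5.png"); cv2.imwrite("pics/w5c.png",cv2.resize(im[225:300,155:225],None,fx=8,fy=8,interpolation=2))
plan([501,110,310],down(-.12))
im=ctrl.capture("wrist"); cv2.imwrite("pics/w6.png",cv2.convertScaleAbs(im,alpha=1.5))
E
```

```text
time_s: 8.55
eef_pos: [500.5, 110.2, 310.5]
ee_rot: [-0.0, 0.998, -0.06, 0.001]
force: [1.4, 0.4, -0.6]
grip_width: 0.173
t 8.55 pos [500.475 110.235 310.489] F [ 1.356  0.426 -0.622] w 0.1732299009412058 q [-0.012  0.28   1.525  0.     1.336  1.678]
 target [501 110 310] d [ 0.525 -0.235 -0.489] shift units: now-frame [0.027 0.009 0.024] after-turn frame [0.027 0.008 0.024] turn units [-0.005 -0.015  0.009]
```

View pics/w5c.png

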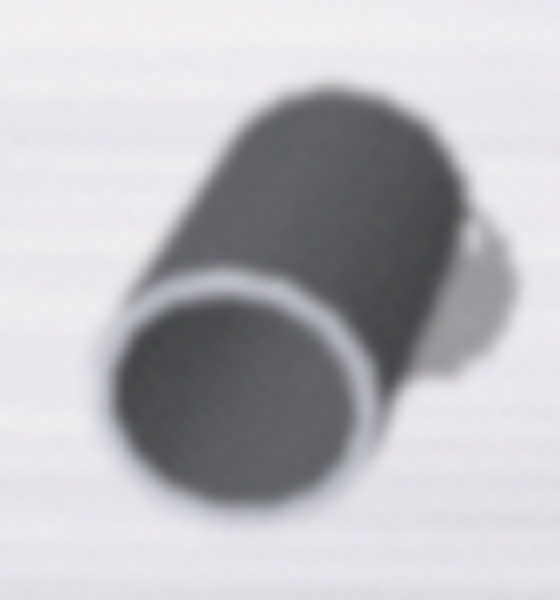

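View pics/w6.png

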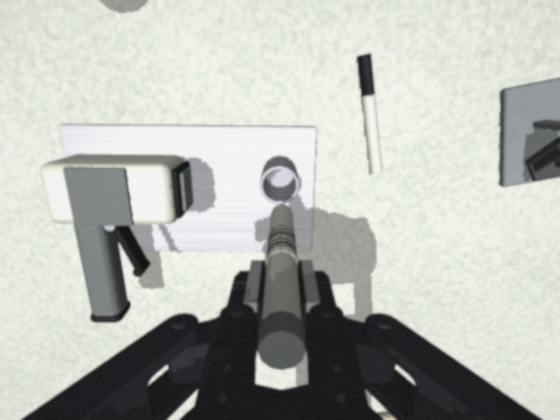

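```bash
python3 - <<'E'
import cv2
from h import *
im=cv2.imread("pics/w6.png"); cv2.imwrite("pics/w6c.png",cv2.resize(im[150:260,240:330],None,fx=5,fy=5,interpolation=2))
cv2.imwrite("pics/w6d.png",cv2.resize(im[110:330,30:200],None,fx=3,fy=2.7,interpolation=2)) if 0 else cv2.imwrite("pics/w6d.png",cv2.resize(im[140:330,40:210],None,fx=3,fy=3,interpolation=2))
c=ctrl.get_calibration("wrist"); s=ctrl.sense(); C=tool(s)
print("rim v6",onz(c,(280,182),72))
k=dict(c); q=np.array([0.0,.998,-.061,0]); C5=Ro.from_quat(np.roll(q,-1)); p5=np.array([582.456,1.039,306.04])
Rct=(C.inv()*Ro.from_matrix(c["R"].T)); pct=C.inv().apply(-c["R"].T@c["t"]-s["eef_pos"])
R5=(C5*Rct).as_matrix(); k["R"]=R5.T; k["t"]=-R5.T@(p5+C5.apply(pct))
print("rim v5",onz(k,(185,274),72))
for l in (0,60,128,140): print(l,proj(c,C.apply([0,0,162.8-l])+s["eef_pos"]))
E
```

```text
rim v6 [506.168 109.625  72.   ]
rim v5 [502.634 111.149  72.   ]
0 [[281.132 212.988]]
60 [[281.088 248.196]]
128 [[280.991 326.045]]
140 [[280.962 348.731]]
```

View pics/w6c.png

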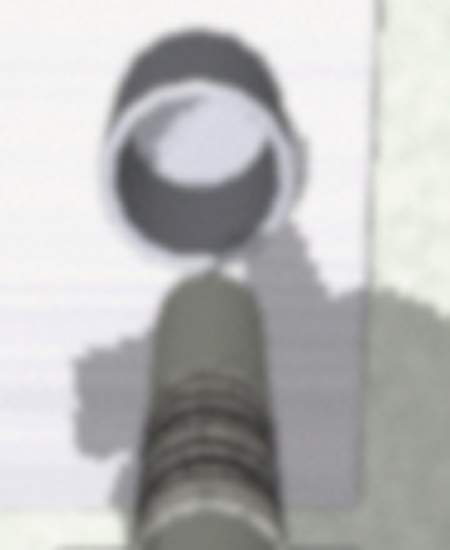

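View pics/w6d.png

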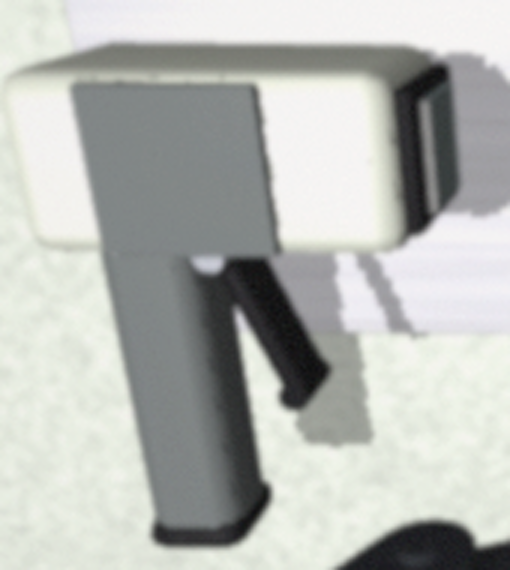

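```bash
python3 -m creep '.12 -.07 .6 0 0 0; 0 0 .8 0 0 0; 0 0 .8 0 0 0; 0 0 .6 0 0 0; 0 0 .4 0 0 0; 0 0 0 0 0 0'
python3 - <<'E'
from h import *
plan([503,111.3,245],down(-.12))
im=ctrl.capture("wrist"); cv2.imwrite("pics/w7.png",cv2.convertScaleAbs(cv2.resize(im[120:300,200:360],None,fx=3,fy=3),alpha=1.5))
im=ctrl.capture("scene"); cv2.imwrite("pics/s7.png",cv2.convertScaleAbs(cv2.resize(im[150:270,260:400],None,fx=4,fy=4),alpha=1.5))
c=ctrl.get_calibration("wrist"); print(proj(c,[[503,110.5,72]]))
E
```

```text
time_s: 9.2
eef_pos: [503.7, 109.5, 244.0]
ee_rot: [0.0, 0.998, -0.061, -0.001]
force: [0.6, -0.7, -0.0]
grip_width: 0.182
t 9.2 pos [503.724 109.496 244.   ] F [ 0.571 -0.658 -0.009] w 0.1820192558563541 q [-0.014  0.348  1.613 -0.     1.183  1.68 ]
 target [503.  111.3 245. ] d [-0.724  1.804  1.   ] shift units: now-frame [-0.047 -0.085 -0.05 ] after-turn frame [-0.047 -0.085 -0.05 ] turn units [ 0.003  0.023 -0.026]
[[280.276 209.84 ]]
```

View pics/w7.png

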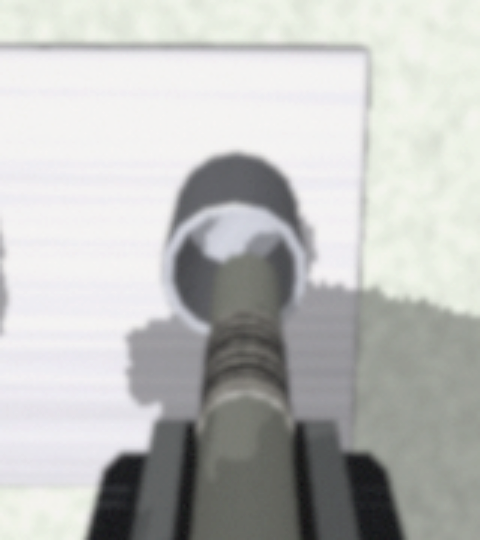

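View pics/s7.png

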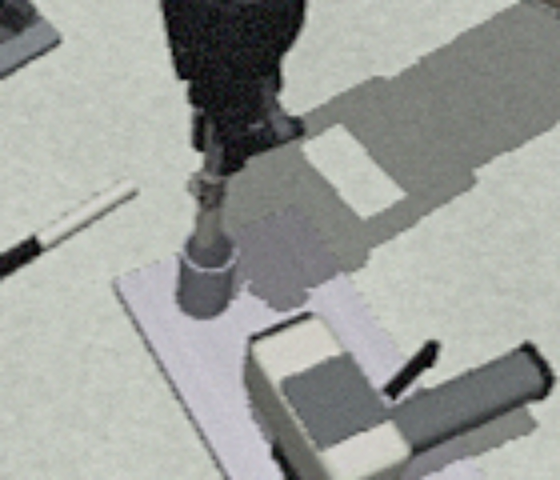

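```bash
python3 -m creep '-.03 -.1 0 0 0 0; 0 0 .5 0 0 0; 0 0 .6 0 0 0; 0 0 .6 0 0 0; 0 0 .5 0 0 0; 0 0 .4 0 0 0; 0 0 0 0 0 0'
python3 -m creep '0 0 .1 0 0 0; 0 0 .1 0 0 0; 0 0 .1 0 0 0; 0 0 0 0 0 0'
python3 - <<'E'
from h import *
plan([503,111.3,180],down(-.12))
E
```

```text
time_s: 10.0
eef_pos: [503.0, 111.9, 191.9]
ee_rot: [0.0, 0.998, -0.061, -0.001]
force: [-0.3, 0.5, 0.0]
grip_width: 0.181
time_s: 10.4
eef_pos: [503.3, 111.9, 187.1]
ee_rot: [-0.0, 0.998, -0.061, -0.0]
force: [-0.9, -0.2, -0.4]
grip_width: 0.178
t 10.4 pos [503.331 111.931 187.118] F [-0.857 -0.209 -0.364] w 0.17779984929504175 q [-0.009  0.417  1.678  0.     1.046  1.684]
 target [503.  111.3 180. ] d [-0.331 -0.631 -7.118] shift units: now-frame [-0.013  0.033  0.356] after-turn frame [-0.013  0.033  0.356] turn units [-0.    0.   -0.02]
```

```bash
python3 -m creep '0 0 .1 0 0 0; 0 0 .1 0 0 0; 0 0 0 0 0 0'; python3 -m creep '0 0 .05 0 0 0; 0 0 0 0 0 0'; python3 -m creep '0 0 .05 0 0 0; 0 0 0 0 0 0'
```

```text
time_s: 10.7
eef_pos: [503.2, 111.9, 182.9]
ee_rot: [-0.0, 0.998, -0.061, -0.0]
force: [-0.4, -0.2, -0.5]
grip_width: 0.177
time_s: 10.9
eef_pos: [503.3, 111.9, 182.1]
ee_rot: [-0.0, 0.998, -0.061, -0.0]
force: [-0.0, -0.2, -0.2]
grip_width: 0.175
time_s: 11.1
eef_pos: [503.3, 111.9, 181.1]
ee_rot: [0.0, 0.998, -0.061, -0.0]
force: [-0.9, -0.1, -0.5]
grip_width: 0.176
```

```bash
for i in 1; do python3 -m creep '0 0 .05 0 0 0; 0 0 0 0 0 0'; done; python3 -m creep '0 0 .05 0 0 0; 0 0 0 0 0 0'; python3 -m creep '0 0 .04 0 0 0; 0 0 0 0 0 0'
```

```text
time_s: 11.3
eef_pos: [503.3, 111.9, 180.1]
ee_rot: [-0.0, 0.998, -0.061, -0.0]
force: [-0.2, -0.3, -0.0]
grip_width: 0.176
time_s: 11.5
eef_pos: [503.4, 111.9, 179.2]
ee_rot: [-0.0, 0.998, -0.061, 0.0]
force: [0.1, -0.0, 0.6]
grip_width: 0.179
time_s: 11.7
eef_pos: [503.7, 111.9, 179.2]
ee_rot: [-0.0, 0.998, -0.061, 0.001]
force: [-1.2, -0.5, 6.9]
grip_width: 0.181
```

```bash
python3 -m creep '0 0 -.02 0 0 0; 0 0 0 0 0 0'; python3 -m creep '0 0 0 0 0 0; 0 0 0 0 0 0; 0 0 0 0 0 0; 0 0 0 0 0 0; 0 0 0 0 0 0' .6
python3 - <<'E'
from h import *
im=ctrl.capture("wrist"); cv2.imwrite("pics/w8.png",cv2.convertScaleAbs(im,alpha=1.5))
im=ctrl.capture("scene"); cv2.imwrite("pics/s8.png",cv2.convertScaleAbs(cv2.resize(im[150:270,260:400],None,fx=4,fy=4),alpha=1.5))
E
```

```text
time_s: 11.9
eef_pos: [503.5, 111.9, 179.1]
ee_rot: [-0.0, 0.998, -0.061, 0.0]
force: [-0.6, 0.4, 5.4]
grip_width: 0.182
time_s: 12.4
eef_pos: [503.3, 112.0, 178.7]
ee_rot: [-0.0, 0.998, -0.061, -0.0]
force: [0.1, 0.6, 0.2]
grip_width: 0.6
```

View pics/w8.png

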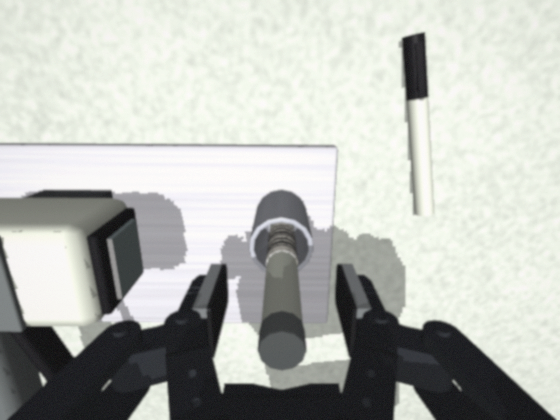

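View pics/s8.png

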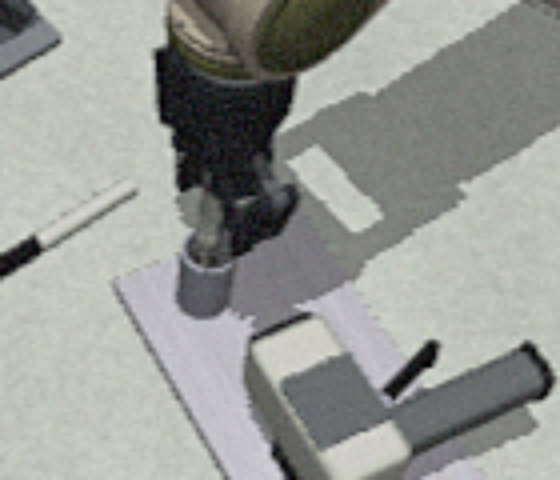

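```bash
python3 -m creep '0 0 -.3 0 0 0; 0 0 -.6 0 0 0; 0 0 -1 0 0 0; 0 0 -1 0 0 0; 0 0 -1 0 0 0; 0 0 -1 0 0 0; 0 0 -1 0 0 0; 0 0 -.3 0 0 0' 1
python3 - <<'E'
from h import *
plan([446.2,287.4,260],down(-.12))
im=ctrl.capture("wrist"); cv2.imwrite("pics/w9.png",cv2.convertScaleAbs(im,alpha=1.5))
E
```

```text
time_s: 13.3
eef_pos: [503.7, 112.0, 305.7]
ee_rot: [-0.0, 0.998, -0.061, 0.002]
force: [0.5, 0.1, -0.7]
grip_width: 1.0
t 13.3 pos [503.746 111.957 305.665] F [ 0.501  0.085 -0.73 ] w 0.9995602444696073 q [-0.009  0.29   1.524  0.     1.323  1.684]
 target [446.2 287.4 260. ] d [-57.546 175.443 -45.665] shift units: now-frame [-3.931 -8.357  2.27 ] after-turn frame [-3.907 -8.365  2.283] turn units [-0.006 -0.051 -0.019]
```

View pics/w9.png

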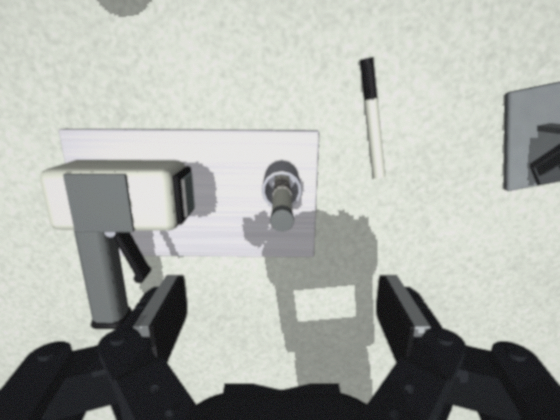

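Tube stands in the cup (cap at 282,217). Now over the scanner grip.

```bash
python3 -m creep '-.49 -1 0 0 0 0; -.49 -1 0 0 0 0; -.49 -1 0 0 0 0; -.49 -1 0 0 0 0; -.49 -1 0 0 0 0; -.49 -1 .3 0 0 0; -.49 -1 .5 0 0 0; -.49 -1 .5 0 0 0'
python3 -m creep '0 -.36 .5 0 0 0; 0 0 .5 0 0 0; 0 0 0 0 0 0'
python3 - <<'E'
from h import *
plan([446.2,287.4,260],down(-.12))
im=ctrl.capture("wrist"); cv2.imwrite("pics/w10.png",cv2.convertScaleAbs(im,alpha=1.5))
cv2.imwrite("pics/w10c.png",cv2.convertScaleAbs(cv2.resize(im[170:330,210:370],None,fx=3.5,fy=3.5,interpolation=2),alpha=1.5))
c=ctrl.get_calibration("wrist")
print(proj(c,tw(ST,[[-94,60,99],[-94,90,99],[18,60,99],[18,90,99],[-32,68.5,85],[-37,32,95]])))
E
```

```text
time_s: 14.15
eef_pos: [444.3, 281.0, 275.8]
ee_rot: [0.0, 0.998, -0.061, -0.0]
force: [0.6, 0.0, -0.2]
grip_width: 1.009
time_s: 14.45
eef_pos: [445.7, 286.6, 255.1]
ee_rot: [0.001, 0.998, -0.061, -0.001]
force: [0.0, -0.4, 0.3]
grip_width: 0.998
t 14.45 pos [445.723 286.613 255.101] F [ 0.031 -0.384  0.269] w 0.9977918215400436 q [ 0.35   0.367  1.554 -0.     1.223  2.043]
 target [446.2 287.4 260. ] d [0.477 0.787 4.899] shift units: now-frame [ 0.018 -0.042 -0.245] after-turn frame [ 0.019 -0.042 -0.245] turn units [ 0.019  0.03  -0.024]
[[290.845 289.185]
 [252.755 289.257]
 [292.105 146.007]
 [247.864 146.095]
 [279.862 208.995]
 [328.961 219.652]]
```

View pics/w10.png

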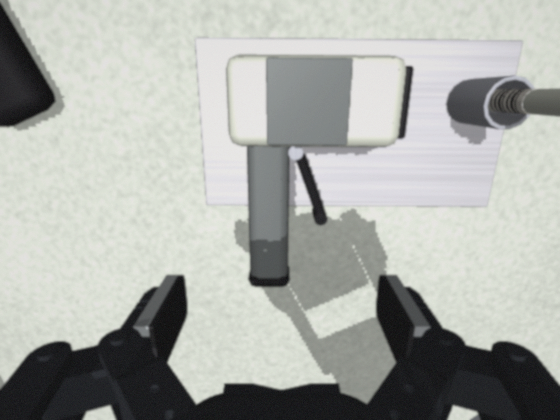

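View pics/w10c.png

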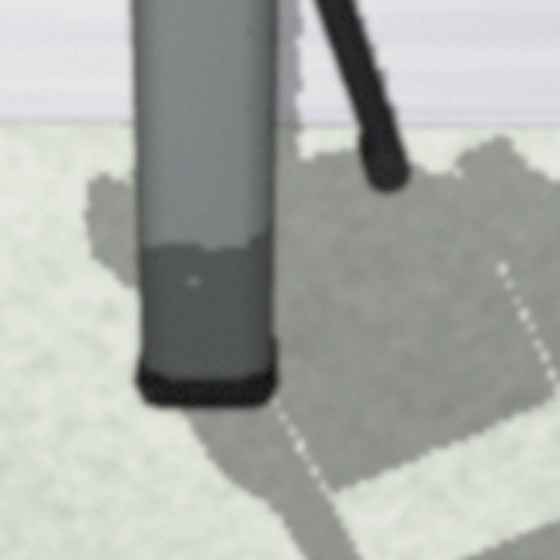

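```bash
python3 -m creep '.06 .27 .4 0 0 0; 0 0 .8 0 0 0; 0 0 .8 0 0 0; 0 0 .8 0 0 0; 0 0 .4 0 0 0; 0 0 0 0 0 0'
python3 - <<'E'
from h import *
plan([447.2,289,135],down(-.12))
im=ctrl.capture("wrist"); cv2.imwrite("pics/w11.png",cv2.convertScaleAbs(im,alpha=1.5))
c=ctrl.get_calibration("wrist")
print(proj(c,tw(ST,[[-94,60,99],[-94,90,99],[18,60,99],[18,90,99],[-32,68.5,85],[-37,32,95]])))
E
```

```text
time_s: 15.1
eef_pos: [446.3, 281.3, 192.1]
ee_rot: [0.0, 0.998, -0.061, -0.001]
force: [0.2, 0.9, -0.2]
grip_width: 0.998
t 15.1 pos [446.325 281.257 192.05 ] F [ 0.198  0.854 -0.184] w 0.9981698240178144 q [ 0.34   0.434  1.636 -0.     1.073  2.033]
 target [447.2 289.  135. ] d [  0.875   7.743 -57.05 ] shift units: now-frame [-0.    -0.392  2.852] after-turn frame [-0.003 -0.39   2.853] turn units [ 0.008  0.015 -0.028]
[[285.689 348.347]
 [236.52  348.388]
 [286.34  167.224]
 [226.407 167.317]
 [271.261 246.087]
 [335.417 261.647]]
```

View pics/w11.png

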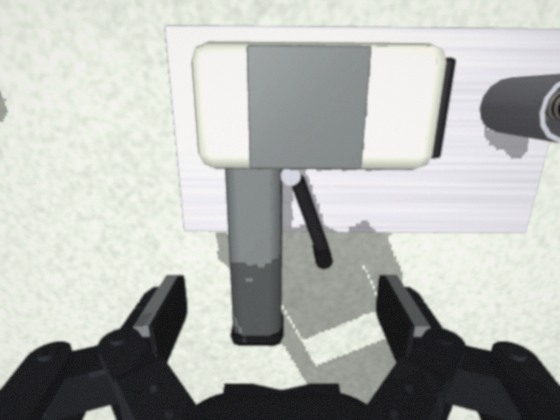

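```bash
python3 -m creep '-.1 0 .4 0 0 0; 0 0 .7 0 0 0; 0 0 .7 0 0 0; 0 0 .7 0 0 0; 0 0 .3 0 0 0; 0 -.2 0 0 0 0; 0 -.2 0 0 0 0; 0 0 0 0 0 0'
python3 - <<'E'
from h import *
plan([445.2,289,135],down(-.12))
im=ctrl.capture("wrist"); cv2.imwrite("pics/w12.png",cv2.convertScaleAbs(im,alpha=1.5))
c=ctrl.get_calibration("wrist")
print(proj(c,tw(ST,[[-94,60,99],[-94,90,99],[18,60,99],[18,90,99],[-32,68.5,85],[-37,32,95]])))
E
```

```text
time_s: 15.95
eef_pos: [445.7, 290.8, 137.5]
ee_rot: [-0.0, 0.998, -0.061, 0.001]
force: [-0.7, -0.6, 0.0]
grip_width: 0.999
t 15.95 pos [445.667 290.75  137.521] F [-0.667 -0.617  0.026] w 0.9987029466698879 q [0.358 0.519 1.67  0.    0.951 2.05 ]
 target [445.2 289.  135. ] d [-0.467 -1.75  -2.521] shift units: now-frame [-0.013  0.09   0.126] after-turn frame [-0.013  0.09   0.126] turn units [-0.009 -0.016 -0.013]
[[306.665 433.19 ]
 [240.181 433.153]
 [314.716 194.914]
 [226.84  194.933]
 [288.118 297.344]
 [378.313 322.002]]
```

View pics/w12.png

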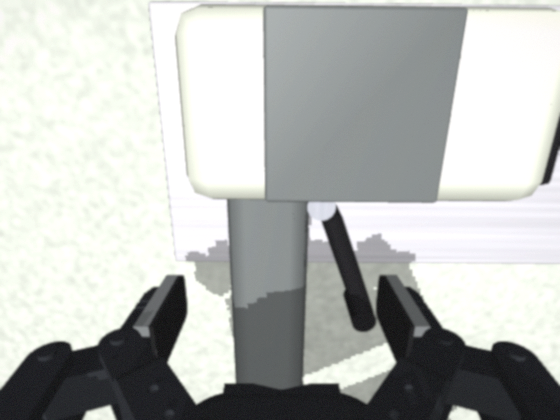

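```bash
python3 -m creep '0 .06 .1 0 0 0; 0 0 0 0 0 0'
python3 -m creep '0 0 0 0 0 0; 0 0 0 0 0 0; 0 0 0 0 0 0; 0 0 0 0 0 0; 0 0 0 0 0 0; 0 0 0 0 0 0; 0 0 0 0 0 0' 0 25
python3 - <<'E'
from h import *
plan([445.2,289,135],down(-.12))
im=ctrl.capture("wrist"); cv2.imwrite("pics/w13.png",cv2.convertScaleAbs(im,alpha=1.5))
E
python3 -m creep '0 0 0 0 0 0; 0 0 0 0 0 0; 0 0 0 0 0 0; 0 0 0 0 0 0; 0 0 0 0 0 0'
```

```text
time_s: 16.2
eef_pos: [445.1, 288.7, 134.7]
ee_rot: [0.0, 0.998, -0.061, -0.0]
force: [0.3, -0.4, 0.4]
grip_width: 1.001
time_s: 16.9
eef_pos: [445.1, 290.3, 135.4]
ee_rot: [-0.002, 0.998, -0.061, 0.0]
force: [-3.3, 8.9, 3.7]
grip_width: 0.481
t 16.9 pos [445.051 290.251 135.36 ] F [-3.267  8.946  3.745] w 0.4807808079085682 q [0.356 0.521 1.675 0.003 0.945 2.048]
 target [445.2 289.  135. ] d [ 0.149 -1.251 -0.36 ] shift units: now-frame [0.015 0.061 0.018] after-turn frame [0.015 0.061 0.018] turn units [-0.037 -0.004 -0.028]
time_s: 17.45
eef_pos: [445.1, 290.3, 135.4]
ee_rot: [-0.002, 0.998, -0.061, 0.0]
force: [-3.1, 8.7, 3.3]
grip_width: 0.481
```

View pics/w13.png

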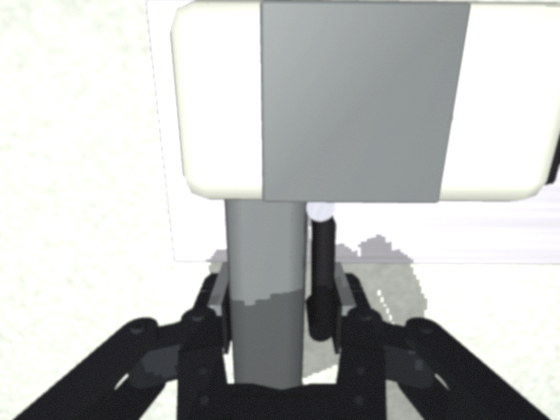

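```bash
python3 -m creep '0 0 0 0 0 0; 0 0 0 0 0 0; 0 0 0 0 0 0'
python3 -m creep '0 0 0 0 0 0; 0 0 0 0 0 0; 0 0 0 0 0 0; 0 0 0 0 0 0; 0 0 0 0 0 0; 0 0 0 0 0 0' 1
python3 - <<'E'
from h import *
plan([445.2,289,135],down(-.12))
im=ctrl.capture("wrist"); cv2.imwrite("pics/w14.png",cv2.convertScaleAbs(im,alpha=1.5))
E
```

```text
time_s: 17.75
eef_pos: [445.1, 290.3, 135.4]
ee_rot: [-0.002, 0.998, -0.061, 0.0]
force: [-3.7, 9.9, 3.6]
grip_width: 0.483
time_s: 18.35
eef_pos: [445.2, 289.0, 134.8]
ee_rot: [-0.0, 0.998, -0.061, 0.0]
force: [-0.6, 0.0, -0.3]
grip_width: 0.997
t 18.35 pos [445.23  288.971 134.836] F [-0.61   0.044 -0.284] w 0.9974800462412226 q [0.355 0.521 1.675 0.    0.945 2.047]
 target [445.2 289.  135. ] d [-0.03   0.029  0.164] shift units: now-frame [-0.002 -0.001 -0.008] after-turn frame [-0.002 -0.001 -0.008] turn units [-0.002 -0.002 -0.019]
```

View pics/w14.png

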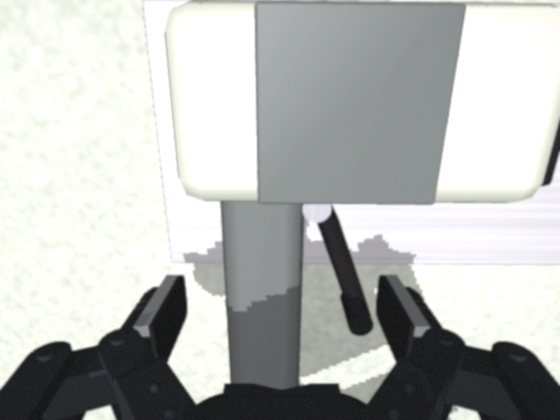

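Trigger sprang back (tip at 360,327). Shift to the trigger-free side a little and retreat straight up.

```bash
python3 -m creep '0 .2 0 0 0 0; 0 .1 -.3 0 0 0; 0 0 -.7 0 0 0; 0 0 -1 0 0 0; 0 0 -1 0 0 0; 0 0 -1 0 0 0; 0 0 -1 0 0 0; 0 0 -1 0 0 0'
python3 -m creep '-.5 0 -1 0 0 0; -.8 0 -1 0 0 0; -.8 0 -.5 0 0 0; 0 0 0 0 0 0; 0 0 0 0 0 0'
python3 - <<'E'
from h import *
im=ctrl.capture("scene"); cv2.imwrite("pics/s15.png",cv2.convertScaleAbs(cv2.resize(im[60:340,140:430],None,fx=2,fy=2),alpha=1.5))
im=ctrl.capture("wrist"); cv2.imwrite("pics/w15.png",cv2.convertScaleAbs(im,alpha=1.5))
E
```

```text
time_s: 19.2
eef_pos: [444.4, 282.7, 256.1]
ee_rot: [-0.0, 0.998, -0.061, 0.0]
force: [-0.2, 0.9, -0.0]
grip_width: 0.997
time_s: 19.7
eef_pos: [402.9, 287.9, 304.8]
ee_rot: [-0.0, 0.998, -0.061, 0.0]
force: [-0.6, 0.8, -0.6]
grip_width: 1.001
```

View pics/s15.png

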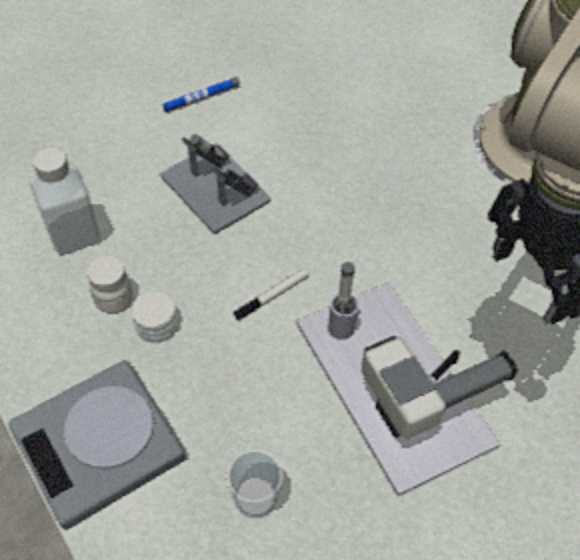

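View pics/w15.png

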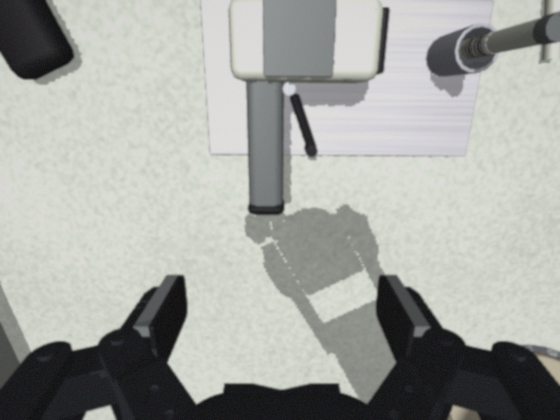

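```bash
python3 -c "
from rig import ctrl
print(ctrl.finish_job())"
```

```text
the job is handed in; nothing more can be done
None
```

The long tube is standing cap up in the holder cup, and I then squeezed and released the scanner trigger. The job was handed in at about 20 s of the 64 s limit.

- **Tube:** I gripped it along its axis near the cap and lifted it out along the lane. It was turned upright and lowered into the cup until about 7 N showed at the wrist. The tool height was then 179.2 mm, against 179.8 mm expected for the foot on the cup floor. After I released it, the tube stayed standing.
- **Trigger:** I squeezed with 25 N and held for about 1.1 s. The fingers stopped and stayed at an opening of 0.48, about 41 mm on the scale. A fully pressed trigger should give about 43 mm; the gripper also read about 1 mm low on the tube. The picture showed the blade lying parallel to the grip.
- **Last check:** The final pictures show the trigger back out, the tube upright in the cup and the gripper clear. The short tube and the other objects in view looked to be in their original places. I judged that by eye and did not measure it.

One disagreement: my estimates of the cup's x position differed by about 3.5 mm between pictures. I used a middle value and checked it from just above the rim before lowering. The squeeze was 1–2 mm off centre, which put about 9 N sideways on the wrist.

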